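# Close the case of wooden blocks: inner flap, then lid

### The arm

A 6-joint arm with a two-finger parallel gripper is mounted at the origin on the work surface. World frame = base frame: x ahead of the robot, y to its left, z up, the work surface at z = 0. Lengths are in m, angles in rad, forces in N, time in s.
With the tool pointing down it reaches from about 0.25 to 0.85 m from the base axis. Payload 12.5 kg.
Tool frame: the origin (TCP) lies midway between the tips of the shut fingers; the grasp point (between the pads) lies 19 mm behind it; z points along the fingers, y is the line along which they close (so a half turn about z gives the same grasp; the last joint's range is limited). The gripper opens to 93 mm and grips with 3 to 60 N. Pads are 15 mm wide; open, the fingers measure 128 mm over their backs; the gripper's body (75 mm by 188 mm) begins 65 mm behind the grasp point.
Start: joints at [-1.222, 0.351, 1.652, -0, 1.139, -0.085], TCP at [0.231, -0.499, 0.219] pointing down, gripper open.
Joint ranges: [-2.75, 2.75], [-0.79, 2.1], [0.01, 2.65], [-1.57, 4.71], [0.07, 3.14], [-2.87, 2.87]. Speed limits (rad/s): [2.22, 2.22, 2.79, 3.14, 3.14, 3.14].

### API

Orientations are given as a rotation vector (axis times angle).
In Python, from bench import manip gives the robot as it stands. The module is installed in compiled form; this text tells all that it offers.
- The arm moves only by the tool carry_out, never from a script. Its argument "rows" is a list of rows, each an object with "gripper": the opening, from 0 (shut) to 1 (fully open); "translation": the shift along the tool's x, y, z in cm, a list of three; "spin": the turn about the tool's z in rad. A call has 1 to 8 rows; each row shifts and turns the commanded pose from where the row before left it, along the tool's axes as they then stand; what a row does not reach is not made up. A row lasts 1/12 s, in which the tool goes at most 41.7 mm and 7.16 degrees, less where a joint would pass 70% of its speed; a pose out of reach is approached as far as the arm can. A call is refused whole if a number of a shift passes 4.17 or a number of a turn 0.125, either way. A call with a gripper value outside its range is refused whole. The fingers move at their own pace and stop on an object; "grip_force" is the grip in N (left out, the last holds). Time passes only in rows, so rows that do not move let the fingers close. It gives the time, the measured TCP pose, the force, the opening and the grip force at its end, in the units of the state.
- manip.get_state(): the state, without advancing time (a new reading comes with each control period).
- manip.capture(name): name is "side" or "top"; returns a dict with "img" (400x640x3 uint8, blue, green, red), "depth" (400x640 float32, m along the optical axis (not along the pixel's ray), 0 where there is no reading), "intrinsics" (3x3 intrinsics, pixels), "eye" and "rotation" of the camera in the world. Camera axes: x right, y up, looking along -z (the intrinsics and any distortion apply to the point x, -y, -z); pixel columns grow to the right and rows downward; lengths in m; the calibration is good to about 2 mm. A picture is of the moment at which its call begins.
- manip.finish_job(): hands the job in; it is judged then, once.
The state is a dict: "clock": time; "qpos": joint angles; "dq": joint speeds; "joint_efforts": joint torques, N m; "ee_pos": TCP position; "orientation": TCP orientation; "ft_force": force on the tool from outside, world axes, zero at the start; "torque": the same for the moment, N m; "gripper_width": finger opening in m; "grasp_force": force on a finger pad.
Only numpy, scipy, OpenCV 4.12 (cv2) and the standard library are available. Lean on these libraries where they do the work, as an engineer would, in place of code of your own. Each camera call takes 0.05 s, during which the arm holds its last target. There are 200 camera calls.

### The job

Pack up the plywood case of finished wooden blocks: push its upright blue felt flap over until it lies flat and fully down inside the case, and only then swing the hinged wooden lid over it and press it fully shut, easing it down without slamming. Just push with the fingertips; nothing is to be picked up. The case stays where it stands on the bench, the blocks stay in it, and everything around it is left undisturbed.

Things in the scene. Friction and masses are not known exactly. Their poses are not given: they have to be found in the camera images.
- case: Open-topped plywood case standing loose on the bench, about 3 kg, 200 mm along its own x, 240 mm along its own y, 85 mm high, walls and floor 10 mm thick. Origin: centre of its underside; z up. The lid is hinged along its +x rim, the flap along its -x wall; both hinge lines run along the case's y and both are centred at y = 0. With the usual placing its +x side faces the robot's left. It slides on the bench if pushed hard (over about 12 N).
- flap (a joint): Angle of the inner flap (rad): 0 = lying flat and fully down inside the case (a hard stop), grows as it stands up, about 1.57 = upright, 1.9 = stop leaning outwards. A blue felt-faced board, 130 mm from hinge to free edge, 200 mm wide, 7 mm thick, about 90 g. A stiff hinge: it stays wherever it is left and takes about 1 to 2 N at mid-length to push. Starts upright, 1.3 to 1.75.
- flap_hinge (a point): Middle of the flap's hinge line, 88 mm from the case's origin towards the case's -x and 82 mm above the bench. It lies in the plane of the flap's outer face (the face that looks out of the case, away from the lid, when it stands up, and upward when it lies down).
- flap_edge (a point): Middle of the flap's free edge, on its outer face, 130 mm from flap_hinge.
- lid (a joint): Angle of the lid (rad): 0 = fully shut on the case's rim (a hard stop), grows as it opens, about 1.57 = upright, 1.9 = stop leaning outwards. A flat mid-brown wooden board with metal corners, 200 mm from hinge to free edge, 240 mm wide, 9 mm thick, about 0.3 kg. A stiff hinge: it stays wherever it is left and must be pushed all the way: about 4 to 5 N at mid-length when upright, 1 to 3 N when nearly shut. Starts open, 1.55 to 1.85.
- lid_hinge (a point): Middle of the lid's hinge line, 100 mm from the case's origin towards the case's +x and 85 mm above the bench. It lies in the plane of the lid's inner face (the underside when shut); the outer face is 9 mm further out (above when shut).
- lid_edge (a point): Middle of the lid's free edge, on its outer face, 200 mm along the lid from the hinge line.
- block_a: Small faceted wooden block with a dowel stub, 58 mm across, 48 mm high, standing inside the case, below the flap's closed level. Origin: centre of its underside.
- block_b: Second such block, mid-brown, inside the case. Origin: centre of its underside.
- block_c: Larger pale faceted block, 67 mm across, 55 mm high, standing on the bench near the case's -y side. Origin: centre of its underside. To be left alone.
- block_d: Larger dark faceted block, 67 mm across, 55 mm high, standing on the bench near the case's +y side. Origin: centre of its underside. To be left alone.
- glue: White glue bottle with orange cap, 54 mm diameter, 150 mm high, standing to the robot's left. Origin: centre of its underside. To be left alone.
- mug: Blue mug, 80 mm diameter, 90 mm high, to the robot's left. Origin: centre of its underside. To be left alone.
- brush: Brush lying on the bench to the robot's right. Origin: under its middle. To be left alone.
- wax: Amber wax jar, 68 mm diameter, 60 mm high, to the robot's right. Origin: centre of its underside. To be left alone.
Mind the look-alikes: they are no part of the job. Leave any purple look-alike of the block_a alone.

How it is judged:
On the way, in this order (a step that is already met when the one before it is completed fails the run):
1. the flap is folded fully down while the lid still stands open (value of joint flap below 0.08 rad and value of joint lid above 1.2 rad), for 0.1 s.
2. the lid is swung fully shut over it (value of joint lid below 0.05 rad), for 0.1 s.
At the end, for the whole second after the job is handed in: The flap lies down within 0.08 rad, the lid is shut over it within 0.05 rad, the case stands level within 40 mm of where it was, at rest, with both blocks still inside, and every other loose thing is within 30 mm of where it was (value of joint flap below 0.08 rad and value of joint lid below 0.05 rad and distance of case from where it was at the start of the episode below 0.04 m and angle between case's own z axis and vertical below 0.05 rad and linear speed of case below 0.02 m/s and x of block_a in the frame of case between -0.09 and 0.09 m and y of block_a in the frame of case between -0.11 and 0.11 m and z of each of block_a, block_b in the frame of case below 0.04 m and x of block_b in the frame of case between -0.09 and 0.09 m and y of block_b in the frame of case between -0.11 and 0.11 m and distance of each of block_c, block_d, glue, brush, mug, wax from where it was at the start of the episode below 0.03 m); the robot touches nothing.
It fails at once if the lid is swung in below 1.0 rad while the flap is still up (above 0.3 rad) (value of joint lid below 1 rad and value of joint flap above 0.3 rad).
It fails at once if the lid is slammed (faster than 4 rad/s) (velocity of joint lid below -4 rad/s).
It fails at once if the case is lifted (over 20 mm), tipped, or shoved over 40 mm (height (world z) of case above 0.02 m or angle between case's own z axis and vertical above 0.12 rad or distance of case from where it was at the start of the episode above 0.04 m).
It fails at once if a block in the case is picked up (height (world z) of any of block_a, block_b above 0.05 m).
It fails at once if a thing around the case is lifted or pushed over 30 mm (distance of any of block_c, block_d, glue, brush, mug, wax from where it was at the start of the episode above 0.03 m).
It also fails if it takes over 51 s, if anything falls off the work surface, if the arm or the gripper's body presses on something with over 40 N, if the wrist force passes 120 N, or if a joint passes its speed limit or range.

## Working session

There is one attempt and no reset: what is moved stays moved. The work goes in short steps, Python scripts to look and compute and a tool call to move; the robot and the scene stay as the last step left them, time stands still between calls to the robot, and variables do not carry over. Pictures are saved under pics/ and viewed, at most 10 in all, crops included, and the job is handed in when it is done.

Besides the shell and the picture viewer there is one more tool, called by a JSON object that holds its "fn" and its "kwargs". carry_out: Moves the arm, as the interface text tells. Its arguments: {"type":"object","properties":{"rows":{"type":"array","items":{"type":"object","properties":{"gripper":{"type":"number"},"translation":{"type":"array","items":{"type":"number"}},"spin":{"type":"number"}}}},"grip_force":{"type":"number"}},"required":["rows"]}

```bash
mkdir -p pics; cat > h.py <<'E'
from bench import manip
import numpy as np, cv2
def world(c,u,v,d=None):
    K=c["intrinsics"]; d=c["depth"][int(v),int(u)] if d is None else d
    p=np.array([(u-K[0,2])/K[0,0]*d,-(v-K[1,2])/K[1,1]*d,-d])
    return np.array(c["rotation"])@p+np.array(c["eye"])
E
python3 - <<'E'
from h import *
np.set_printoptions(precision=3,suppress=True)
s=manip.get_state();print(s)
for n in("top","side"):
    c=manip.capture(n);cv2.imwrite(f"pics/{n}0.png",c["img"]);np.save(f"{n}0.npy",c,allow_pickle=True);print(n,c["eye"],c["rotation"],c["intrinsics"])
E
```

```text
{'clock': 0.0, 'qpos': array([-1.222,  0.351,  1.652, -0.   ,  1.139, -0.085]), 'dq': array([ 0.   ,  0.   , -0.   , -0.   , -0.001,  0.   ]), 'joint_efforts': array([ -0.   , -49.732, -28.525,   0.07 ,   0.026,  -0.   ]), 'ee_pos': array([ 0.231, -0.499,  0.218]), 'orientation': array([-3.067, -0.676,  0.   ]), 'ft_force': array([-0.09 , -0.201, -0.254]), 'torque': array([-0.008, -0.017, -0.034]), 'grasp_force': 0.0, 'gripper_width': 0.09306766859753893}
top [ 0.461 -0.017  1.266] [ 0.07  -0.079 -1.55 ] [[458.66    0.    314.083]
 [  0.    458.66  199.208]
 [  0.      0.      1.   ]]
side [ 1.172 -0.455  0.952] [0.653 0.323 0.845] [[387.205   0.    318.887]
 [  0.    387.205 205.317]
 [  0.      0.      1.   ]]
```

View pics/top0.png

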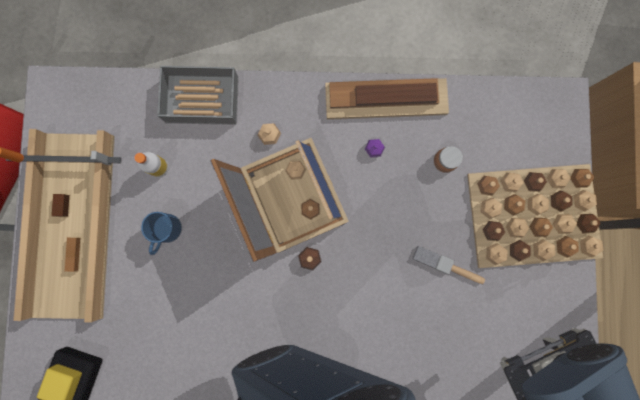

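View pics/side0.png

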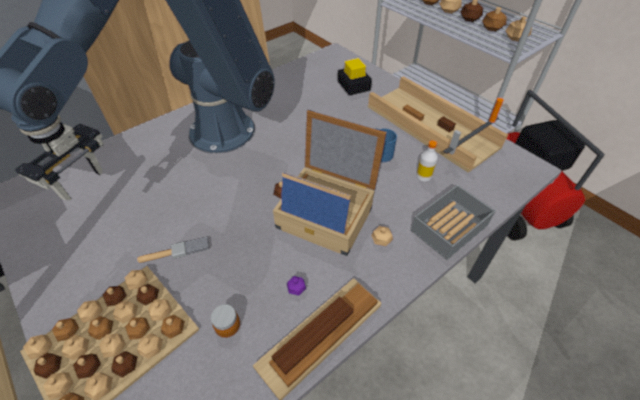

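The top view shows the case at about (295,200): the lid stands along (215,162)-(262,258) and the blue flap along (305,172)-(342,215). Block_c is at (269,132), block_d at (309,259), and the purple look-alike at (375,148). Next I measure the case.

```bash
sed -i 's/np.array(c\["rotation"\])@p/cv2.Rodrigues(np.array(c["rotation"],float))[0]@p/' h.py
python3 - <<'E'
from h import *
np.set_printoptions(precision=3,suppress=True)
c=np.load("top0.npy",allow_pickle=True).item()
im=cv2.resize(c["img"][120:280,190:370],None,fx=4,fy=4,interpolation=cv2.INTER_CUBIC)[:600]
cv2.imwrite("pics/crop1.png",im)
for u,v in [(450,155),(375,148),(269,132),(309,259),(150,165),(165,228),(60,350),(200,250)]: print(u,v,world(c,u,v))
# height map
P=np.array([[world(c,u,v) for u in range(200,360)] for v in range(130,270)])
z=P[...,2]
b=c["img"][130:270,200:360].astype(int)
m=(abs(z-.085)<.006); q=P[m][:,:2].astype(np.float32)
print(m.sum(), cv2.minAreaRect(q), cv2.boxPoints(cv2.minAreaRect(q)))
bl=(b[...,0]>b[...,2]+35)&(z>.085)&(P[...,1]<.05); q=P[bl]; print("flap",len(q)); 
for lo in np.arange(.08,.24,.02):
    k=q[(q[:,2]>=lo)&(q[:,2]<lo+.02)]
    if len(k):print(lo,len(k),k.min(0),k.max(0),k.mean(0))
E
```

```text
450 155 [ 0.702 -0.383  0.061]
375 148 [ 0.721 -0.186  0.038]
269 132 [0.756 0.102 0.053]
309 259 [ 0.419 -0.013  0.053]
150 165 [0.651 0.398 0.106]
165 228 [0.494 0.384 0.004]
60 350 [0.174 0.624 0.049]
200 250 [0.435 0.286 0.003]
1322 ((0.5851096510887146, 0.029379889369010925), (0.2407122105360031, 0.20191045105457306), 24.892295837402344) [[ 0.433  0.07 ]
 [ 0.518 -0.113]
 [ 0.737 -0.012]
 [ 0.652  0.172]]
flap 172
0.1 14 [ 0.532 -0.083  0.112] [ 0.685 -0.012  0.12 ] [ 0.604 -0.05   0.118]
0.12000000000000001 49 [ 0.534 -0.08   0.12 ] [ 0.696 -0.005  0.14 ] [ 0.606 -0.046  0.131]
0.14 63 [ 0.532 -0.077  0.14 ] [0.698 0.003 0.16 ] [ 0.617 -0.036  0.149]
0.16000000000000003 45 [ 0.528 -0.074  0.161] [0.696 0.007 0.177] [ 0.604 -0.037  0.168]
```

View pics/crop1.png

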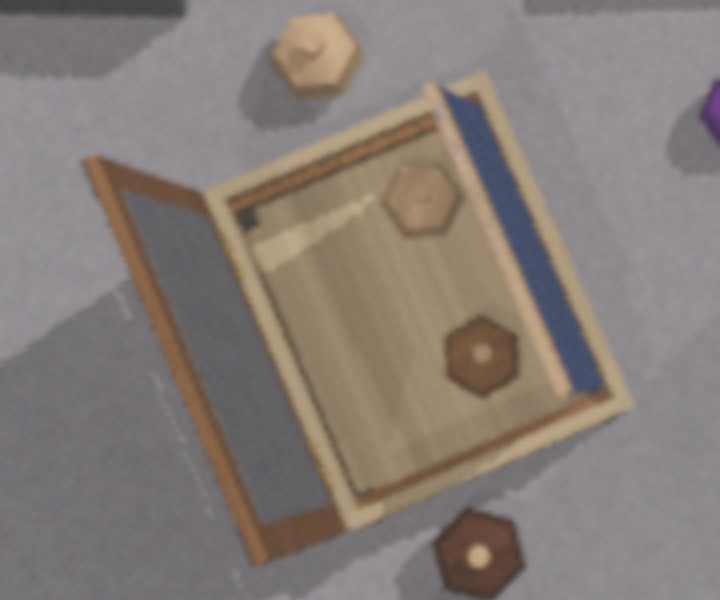

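The rim measures 0.241 x 0.202 m, which matches the stated size. The case centre is (0.585, 0.029), and case +x points at 114.9°. The flap leans in at about 1.33 rad. I'll shut the fingers and spin -1.57 so that tool x lies along case +x and tool y along case -y.

{"fn": "carry_out", "kwargs": {"rows": [{"gripper": 0,"translation": [0,0,0],"spin": -0.125},{"gripper": 0,"translation": [0,0,0],"spin": -0.125},{"gripper": 0,"translation": [0,0,0],"spin": -0.125},{"gripper": 0,"translation": [0,0,0],"spin": -0.125},{"gripper": 0,"translation": [0,0,0],"spin": -0.125},{"gripper": 0,"translation": [0,0,0],"spin": -0.125},{"gripper": 0,"translation": [0,0,0],"spin": -0.125},{"gripper": 0,"translation": [0,0,0],"spin": -0.125}]}}

```text
clock: 0.77
ee_pos: [0.2311, -0.4989, 0.2183]
orientation: [-2.361, -2.071, -0.0]
ft_force: [0.0, -0.2, -0.2]
gripper_width: 0.0441
grasp_force: 0.0
```

{"fn": "carry_out", "kwargs": {"rows": [{"gripper": 0,"translation": [0,0,0],"spin": -0.125},{"gripper": 0,"translation": [0,0,0],"spin": -0.125},{"gripper": 0,"translation": [0,0,0],"spin": -0.125},{"gripper": 0,"translation": [0,0,0],"spin": -0.125},{"gripper": 0,"translation": [0,0,0],"spin": -0.072},{"gripper": 0,"translation": [0,0,0],"spin": 0}]}}

```text
clock: 1.27
ee_pos: [0.2311, -0.4989, 0.2183]
orientation: [-1.685, -2.651, -0.001]
ft_force: [-0.1, -0.0, 1.4]
gripper_width: 0.0043
grasp_force: 0.0
```

```bash
cat >> h.py <<'E'
C=np.array([.585,.0294,0]);A=np.radians(114.9);ex=np.array([np.cos(A),np.sin(A),0]);ey=np.array([-ex[1],ex[0],0])
def case(p): d=np.array(p)-C; return np.array([d@ex,d@ey,p[2]])
def show():
    s=manip.get_state(); R=cv2.Rodrigues(s["orientation"])[0]
    print("t",s["clock"],"tcp case",case(s["ee_pos"]).round(4),"tool x yaw",np.degrees(np.arctan2(R[1,0],R[0,0])).round(2),"F",s["ft_force"].round(2),"q",s["qpos"].round(2))
E
python3 -c "
from h import *
show()"
```

```text
t 1.2667 tcp case [-0.3302  0.5434  0.2183] tool x yaw 115.11 F [-0.11 -0.03  1.36] q [-1.22  0.35  1.65 -0.    1.14 -1.66]
```

{"fn": "carry_out", "kwargs": {"rows": [{"gripper": 0,"translation": [1.1,3.4,0],"spin": 0},{"gripper": 0,"translation": [1.1,3.4,0],"spin": 0},{"gripper": 0,"translation": [1.1,3.4,0],"spin": 0},{"gripper": 0,"translation": [1.1,3.4,0],"spin": 0},{"gripper": 0,"translation": [1.1,3.4,0],"spin": 0},{"gripper": 0,"translation": [1.1,3.4,0],"spin": 0},{"gripper": 0,"translation": [1.1,3.4,0],"spin": 0},{"gripper": 0,"translation": [1.1,3.4,0],"spin": 0}]}}

```text
clock: 1.93
ee_pos: [0.4418, -0.3031, 0.2186]
orientation: [-1.694, -2.646, 0.0]
ft_force: [0.3, -0.0, -0.2]
gripper_width: 0.0005
grasp_force: 0.0
```

{"fn": "carry_out", "kwargs": {"rows": [{"gripper": 0,"translation": [1.1,3.4,0.4],"spin": 0},{"gripper": 0,"translation": [1.1,3.4,0.4],"spin": 0},{"gripper": 0,"translation": [1.1,3.4,0.4],"spin": 0},{"gripper": 0,"translation": [1.1,3.4,0.4],"spin": 0},{"gripper": 0,"translation": [1.1,3.4,0.4],"spin": 0},{"gripper": 0,"translation": [1.1,3.4,0.4],"spin": 0},{"gripper": 0,"translation": [1.1,3.4,0.4],"spin": 0},{"gripper": 0,"translation": [0,3.3,0],"spin": 0}]}}

```text
clock: 2.6
ee_pos: [0.6545, -0.1178, 0.1896]
orientation: [-1.691, -2.645, 0.001]
ft_force: [0.1, -0.8, 0.2]
gripper_width: 0.0004
grasp_force: 0.0
```

{"fn": "carry_out", "kwargs": {"rows": [{"gripper": 0,"translation": [0,0,0],"spin": 0}]}}

```text
clock: 2.68
ee_pos: [0.6573, -0.1173, 0.1896]
orientation: [-1.69, -2.649, -0.001]
ft_force: [0.7, -1.7, -0.9]
gripper_width: 0.0005
grasp_force: 0.0
```

```bash
python3 -c "
from h import *
show()
c=manip.capture('side');cv2.imwrite('pics/s1.png',cv2.resize(c['img'][80:280,200:440],None,fx=3,fy=3))"
```

```text
t 2.6833 tcp case [-0.1635 -0.0038  0.1896] tool x yaw 114.93 F [ 0.71 -1.74 -0.92] q [-0.25  0.59  1.35  0.    1.2  -0.68]
```

View pics/s1.png

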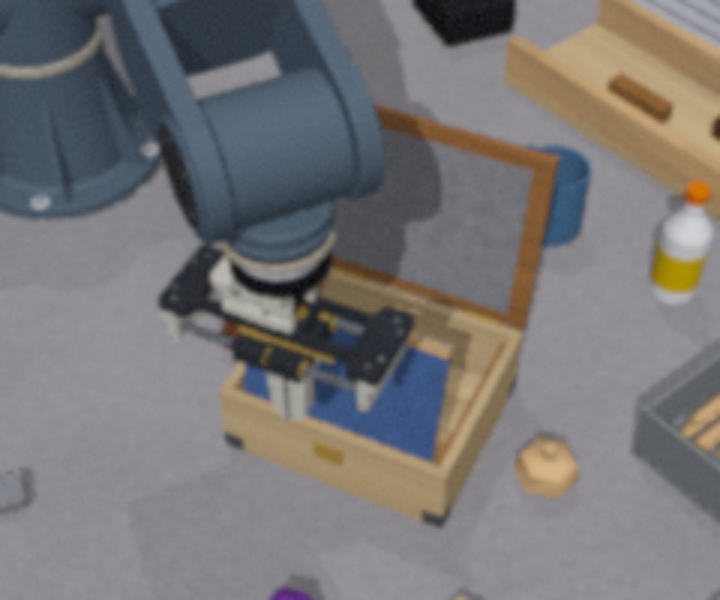

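The picture shows the fingers at (290,395) outside the flap. The flap is unmoved: its right edge still runs (435,455)-(450,350), as before. Now I approach it and push it over along its arc.

{"fn": "carry_out", "kwargs": {"rows": [{"gripper": 0,"translation": [3.5,0,0],"spin": 0},{"gripper": 0,"translation": [3.0,0,0],"spin": 0},{"gripper": 0,"translation": [1.8,0,0],"spin": 0},{"gripper": 0,"translation": [1.0,0,0.5],"spin": 0},{"gripper": 0,"translation": [1.1,0,0.4],"spin": 0},{"gripper": 0,"translation": [1.1,0,0.4],"spin": 0},{"gripper": 0,"translation": [0.9,0,0.6],"spin": 0},{"gripper": 0,"translation": [0.9,0,0.6],"spin": 0}]}}

```text
clock: 3.4
ee_pos: [0.5977, 0.0002, 0.1649]
orientation: [-1.691, -2.648, 0.0]
ft_force: [0.6, -1.0, -0.3]
gripper_width: 0.0006
grasp_force: 0.4
```

```bash
python3 -c "
from h import *
show()"
```

```text
t 3.4 tcp case [-0.0318  0.0007  0.1649] tool x yaw 114.87 F [ 0.59 -1.02 -0.25] q [-0.08  0.49  1.58 -0.    1.07 -0.51]
```

Position follows the plan, so I continue the arc to flat.

{"fn": "carry_out", "kwargs": {"rows": [{"gripper": 0,"translation": [0.75,0,0.7],"spin": 0},{"gripper": 0,"translation": [0.75,0,0.7],"spin": 0},{"gripper": 0,"translation": [0.6,0,0.9],"spin": 0},{"gripper": 0,"translation": [0.6,0,0.9],"spin": 0},{"gripper": 0,"translation": [0.4,0,1.0],"spin": 0},{"gripper": 0,"translation": [0.4,0,1.0],"spin": 0},{"gripper": 0,"translation": [0.2,0,0.8],"spin": 0},{"gripper": 0,"translation": [0.2,0,0.8],"spin": 0}]}}

```text
clock: 4.07
ee_pos: [0.5814, 0.0356, 0.0966]
orientation: [-1.689, -2.648, 0.0]
ft_force: [0.8, -1.0, 0.2]
gripper_width: 0.0003
grasp_force: 0.2
```

{"fn": "carry_out", "kwargs": {"rows": [{"gripper": 0,"translation": [0,0,0.6],"spin": 0},{"gripper": 0,"translation": [0,0,0.4],"spin": 0},{"gripper": 0,"translation": [0,0,0.3],"spin": 0},{"gripper": 0,"translation": [0,0,0],"spin": 0}]}}

```text
clock: 4.4
ee_pos: [0.5815, 0.0352, 0.0841]
orientation: [-1.69, -2.648, 0.0]
ft_force: [0.3, -0.3, -0.6]
gripper_width: 0.0004
grasp_force: 0.0
```

```bash
python3 -c "
from h import *
show()"
```

```text
t 4.4 tcp case [0.0067 0.0007 0.0841] tool x yaw 114.91 F [ 0.25 -0.3  -0.61] q [-0.02  0.58  1.67 -0.    0.89 -0.45]
```

{"fn": "carry_out", "kwargs": {"rows": [{"gripper": 0,"translation": [0,0,0.2],"spin": 0},{"gripper": 0,"translation": [0,0,0.2],"spin": 0},{"gripper": 0,"translation": [0,0,0],"spin": 0}]}}

```text
clock: 4.65
ee_pos: [0.582, 0.0353, 0.0821]
orientation: [1.689, 2.648, 0.001]
ft_force: [-4.0, -0.6, 13.1]
gripper_width: 0.0007
grasp_force: 6.2
```

```bash
python3 -c "
from h import *
show()
c=manip.capture('side');cv2.imwrite('pics/s2.png',cv2.resize(c['img'][80:280,200:440],None,fx=3,fy=3))"
```

```text
t 4.65 tcp case [0.0066 0.0002 0.0821] tool x yaw 114.92 F [-3.95 -0.56 13.13] q [-0.02  0.58  1.67 -0.    0.89 -0.45]
```

View pics/s2.png

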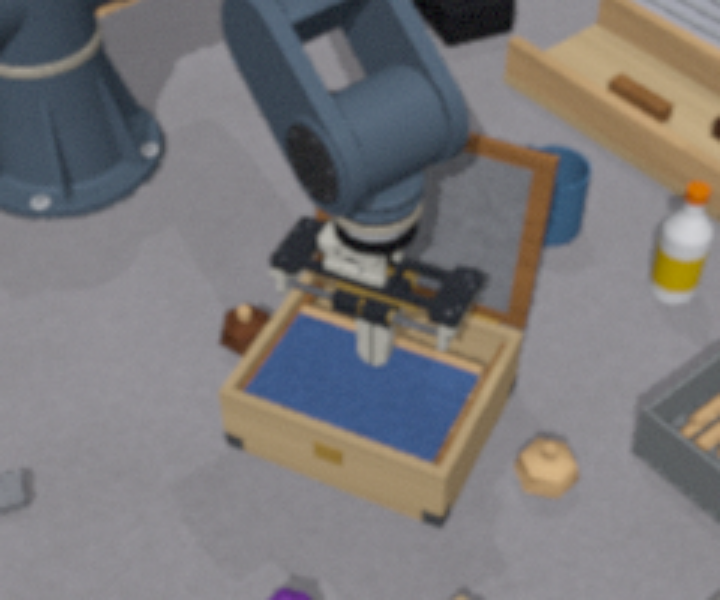

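The flap lies flat at its stop: TCP z is 0.082 with 13 N up. In the picture the blue panel fills the case from (245,390) to (480,375). Now I rise clear and measure the lid.

{"fn": "carry_out", "kwargs": {"rows": [{"gripper": 0,"translation": [0,0,-2],"spin": 0},{"gripper": 0,"translation": [0,0,-4],"spin": 0},{"gripper": 0,"translation": [0,0,-4],"spin": 0},{"gripper": 0,"translation": [0,0,-4],"spin": 0},{"gripper": 0,"translation": [0,0,-4],"spin": 0},{"gripper": 0,"translation": [0,0,-4],"spin": 0},{"gripper": 0,"translation": [0,0,-4],"spin": 0},{"gripper": 0,"translation": [0,0,-3],"spin": 0}]}}

```text
clock: 5.37
ee_pos: [0.5817, 0.0354, 0.3747]
orientation: [1.688, 2.646, 0.003]
ft_force: [0.9, 0.0, 0.7]
gripper_width: 0.0005
grasp_force: 0.0
```

```bash
python3 - <<'E'
from h import *
show()
c=np.load("top0.npy",allow_pickle=True).item()
Q=np.array([case(world(c,u,v)) for u in range(200,300) for v in range(150,270)])
for lo in np.arange(.1,.31,.02):
    k=Q[(Q[:,2]>=lo)&(Q[:,2]<lo+.02)&(Q[:,0]>.08)&(Q[:,0]<.2)]
    if len(k): print(round(lo,2),len(k),np.median(k,0).round(3),k.min(0).round(3),k.max(0).round(3))
E
```

```text
t 5.3667 tcp case [0.0068 0.0005 0.3747] tool x yaw 114.92 F [0.87 0.01 0.7 ] q [-0.02  0.3   1.34 -0.    1.5  -0.45]
0.1 160 [0.102 0.001 0.111] [ 0.101 -0.119  0.1  ] [0.105 0.119 0.12 ]
0.12 184 [ 0.105 -0.001  0.13 ] [ 0.103 -0.12   0.12 ] [0.108 0.119 0.14 ]
0.14 190 [0.108 0.004 0.151] [ 0.106 -0.119  0.14 ] [0.111 0.12  0.16 ]
0.16 202 [0.111 0.005 0.17 ] [ 0.109 -0.117  0.16 ] [0.115 0.119 0.18 ]
0.18 215 [0.114 0.003 0.19 ] [ 0.112 -0.119  0.18 ] [0.12 0.12 0.2 ]
0.2 232 [0.117 0.003 0.209] [ 0.115 -0.119  0.2  ] [0.12  0.119 0.22 ]
0.22 247 [0.121 0.002 0.23 ] [ 0.119 -0.119  0.22 ] [0.123 0.12  0.24 ]
0.24 262 [0.124 0.005 0.251] [ 0.121 -0.12   0.24 ] [0.131 0.119 0.26 ]
0.26 339 [0.128 0.003 0.27 ] [ 0.124 -0.119  0.26 ] [0.139 0.119 0.28 ]
0.28 456 [0.133 0.001 0.283] [ 0.128 -0.119  0.28 ] [0.139 0.119 0.288]
```

The lid stands at 1.73 rad, with its top edge at x 0.139, z 0.288. I go over it and down behind.

{"fn": "carry_out", "kwargs": {"rows": [{"gripper": 0,"translation": [3.8,0,0],"spin": 0},{"gripper": 0,"translation": [3.8,0,0],"spin": 0},{"gripper": 0,"translation": [3.8,0,0],"spin": 0},{"gripper": 0,"translation": [3.8,0,0],"spin": 0},{"gripper": 0,"translation": [3.8,0,0],"spin": 0},{"gripper": 0,"translation": [0,0,0],"spin": 0}]}}

```text
clock: 5.87
ee_pos: [0.4991, 0.2122, 0.3712]
orientation: [-1.684, -2.651, -0.003]
ft_force: [-0.8, 0.1, 0.3]
gripper_width: 0.0003
grasp_force: 0.0
```

{"fn": "carry_out", "kwargs": {"rows": [{"gripper": 0,"translation": [0,0,3.8],"spin": 0},{"gripper": 0,"translation": [0,0,3.8],"spin": 0},{"gripper": 0,"translation": [0,0,3.7],"spin": 0},{"gripper": 0,"translation": [0,0,3.7],"spin": 0},{"gripper": 0,"translation": [0,0,0],"spin": 0}]}}

```text
clock: 6.28
ee_pos: [0.4987, 0.2065, 0.2147]
orientation: [-1.687, -2.643, 0.012]
ft_force: [-1.0, -1.1, -1.0]
gripper_width: 0.0005
grasp_force: 0.0
```

```bash
python3 -c "
from h import *
show()
c=manip.capture('top');cv2.imwrite('pics/t3.png',c['img'][100:300,140:400])
c=manip.capture('side');cv2.imwrite('pics/s3.png',cv2.resize(c['img'][40:280,200:500],None,fx=2,fy=2))"
```

```text
t 6.2833 tcp case [0.197  0.0037 0.2147] tool x yaw 114.92 F [-1.04 -1.06 -0.98] q [ 0.31  0.34  1.68 -0.    1.13 -0.13]
```

View pics/s3.png

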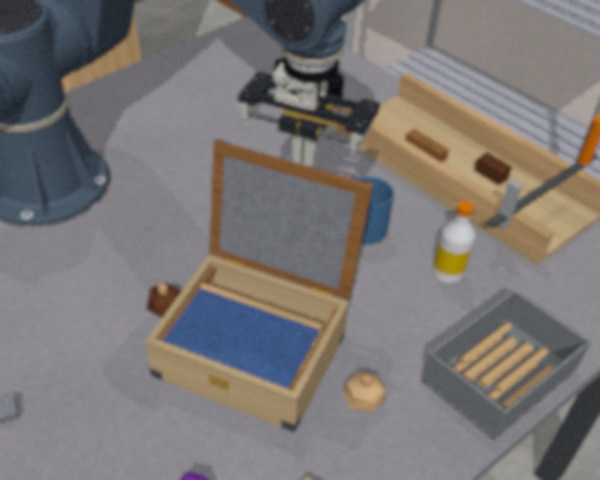

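The fingers are behind the lid at (303,150), the flap is flat, and the lid and neighbours are unmoved. Now I push the lid gently along its arc.

{"fn": "carry_out", "kwargs": {"rows": [{"gripper": 0,"translation": [-2.3,-0.1,-0.5],"spin": 0},{"gripper": 0,"translation": [-2.3,0,-0.5],"spin": 0},{"gripper": 0,"translation": [-1.2,0,0],"spin": 0},{"gripper": 0,"translation": [-1.1,0,0],"spin": 0},{"gripper": 0,"translation": [-1.1,0,0],"spin": 0},{"gripper": 0,"translation": [-1.2,0,0],"spin": 0},{"gripper": 0,"translation": [-1.2,0,0.1],"spin": 0}]}}

```text
clock: 6.97
ee_pos: [0.545, 0.1125, 0.2301]
orientation: [1.689, 2.648, 0.001]
ft_force: [-0.1, 2.7, 3.0]
gripper_width: 0.0002
grasp_force: 1.6
```

```bash
python3 -c "
from h import *
show()"
```

```text
t 6.9667 tcp case [0.0923 0.0013 0.2301] tool x yaw 114.95 F [-0.13  2.67  3.03] q [ 0.12  0.35  1.62  0.    1.17 -0.32]
```

{"fn": "carry_out", "kwargs": {"rows": [{"gripper": 0,"translation": [-1.4,0,0.5],"spin": 0},{"gripper": 0,"translation": [-1.4,0,0.6],"spin": 0},{"gripper": 0,"translation": [-1.3,0,0.5],"spin": 0},{"gripper": 0,"translation": [-1.3,0,0.6],"spin": 0},{"gripper": 0,"translation": [-1.2,0,0.8],"spin": 0},{"gripper": 0,"translation": [-1.1,0,0.8],"spin": 0},{"gripper": 0,"translation": [-1.0,0,1.0],"spin": 0},{"gripper": 0,"translation": [-0.9,0,1.0],"spin": 0}]}}

```text
clock: 7.63
ee_pos: [0.5851, 0.0248, 0.1703]
orientation: [-1.69, -2.648, 0.001]
ft_force: [0.0, 2.1, 0.6]
gripper_width: 0.0003
grasp_force: 0.9
```

```bash
python3 -c "
from h import *
show()"
```

```text
t 7.6333 tcp case [-0.0042  0.0018  0.1703] tool x yaw 114.91 F [0.04 2.1  0.65] q [-0.04  0.47  1.6  -0.    1.07 -0.47]
```

On plan at about 0.6 rad. I ease it down the rest.

{"fn": "carry_out", "kwargs": {"rows": [{"gripper": 0,"translation": [-0.8,0,1.1],"spin": 0},{"gripper": 0,"translation": [-0.7,0,1.2],"spin": 0},{"gripper": 0,"translation": [-0.5,0,1.2],"spin": 0},{"gripper": 0,"translation": [-0.4,0,1.2],"spin": 0},{"gripper": 0,"translation": [-0.2,0,1.0],"spin": 0},{"gripper": 0,"translation": [-0.2,0,0.8],"spin": 0},{"gripper": 0,"translation": [0,0,0.5],"spin": 0},{"gripper": 0,"translation": [0,0,0.4],"spin": 0}]}}

```text
clock: 8.3
ee_pos: [0.5967, 0.0006, 0.0971]
orientation: [-1.689, -2.649, 0.0]
ft_force: [-0.2, -1.7, 0.9]
gripper_width: 0.0002
grasp_force: 0.7
```

{"fn": "carry_out", "kwargs": {"rows": [{"gripper": 0,"translation": [0,0,0.2],"spin": 0},{"gripper": 0,"translation": [0,0,0.2],"spin": 0},{"gripper": 0,"translation": [0,0,0],"spin": 0}]}}

```text
clock: 8.55
ee_pos: [0.5967, 0.0007, 0.0947]
orientation: [1.689, 2.648, 0.0]
ft_force: [-4.4, -0.2, 9.0]
gripper_width: 0.0001
grasp_force: 4.6
```

```bash
python3 -c "
from h import *
show()"
```

```text
t 8.55 tcp case [-0.031   0.0014  0.0947] tool x yaw 114.94 F [-4.42 -0.23  9.  ] q [-0.08  0.58  1.63 -0.    0.93 -0.51]
```

Stop reached at z 0.0947, against 0.094 expected. One more light press, then I lift off and check.

{"fn": "carry_out", "kwargs": {"rows": [{"gripper": 0,"translation": [0,0,0.1],"spin": 0},{"gripper": 0,"translation": [0,0,0],"spin": 0},{"gripper": 0,"translation": [0,0,-1],"spin": 0},{"gripper": 0,"translation": [0,0,-4],"spin": 0},{"gripper": 0,"translation": [0,0,-4],"spin": 0},{"gripper": 0,"translation": [0,0,-4],"spin": 0},{"gripper": 0,"translation": [0,0,-4],"spin": 0},{"gripper": 0,"translation": [0,0,0],"spin": 0}]}}

```text
clock: 9.22
ee_pos: [0.5994, 0.0007, 0.2714]
orientation: [1.683, 2.639, 0.01]
ft_force: [0.4, -0.6, 0.9]
gripper_width: 0.0007
grasp_force: 0.0
```

```bash
python3 - <<'E'
from h import *
show()
c=manip.capture('top')
Q=np.array([[*case(world(c,u,v))] for u in range(240,350) for v in range(140,265)])
k=Q[(abs(Q[:,0])<.11)&(abs(Q[:,1])<.13)&(Q[:,2]>.085)&(Q[:,2]<.11)]
A_=np.c_[k[:,0],k[:,1],np.ones(len(k))];print(len(k),np.linalg.lstsq(A_,k[:,2],rcond=None)[0].round(4))
print(cv2.minAreaRect(k[:,:2].astype(np.float32)))
c=manip.capture('side');cv2.imwrite('pics/s4.png',cv2.resize(c['img'][40:280,200:500],None,fx=2,fy=2))
E
```

```text
t 9.2167 tcp case [-0.0321 -0.0009  0.2714] tool x yaw 114.94 F [ 0.37 -0.61  0.88] q [-0.08  0.39  1.46  0.    1.28 -0.51]
1109 [-0.0102 -0.0038  0.0948]
((-0.004973448812961578, -0.004379585385322571), (0.09476325660943985, 0.30598029494285583), 46.77143859863281)
```

View pics/s4.png

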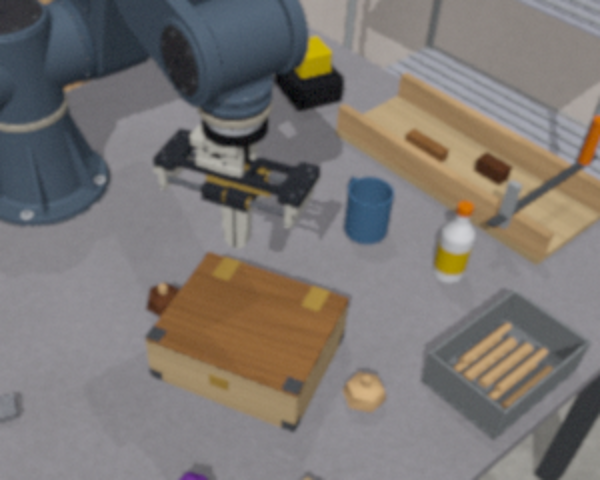

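The lid lies shut: its fitted plane is level within 0.01 rad at z 0.0948. The case corners at (150,340), (290,415) and (347,300), and the neighbours, are where they were, and the gripper is clear. Handing in.

```bash
python3 -c "
from h import *
print(manip.finish_job())"
```

```text
the job is handed in; nothing more can be done
None
```

The flap was folded flat first and the lid then eased fully shut over it; the case and its neighbours look unmoved in the last picture, and the job was handed in at about 9.3 s of the 51 s, with no verdict returned.

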